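# Offer up the slide marker's cover plate

## Robot

A 7-joint arm with a two-finger parallel gripper is mounted at the origin on a cart in front of the work surface, level with it; the furniture and walls round the work are solid. World frame = base frame: x ahead of the robot, y to its left, z up, the work surface at z = 0. Lengths are in m, angles in rad, forces in N, time in s.
With the tool pointing down it reaches from about 0.425 to 0.925 m from the base axis. Payload 6.8 kg.
Tool frame: the origin (TCP) lies between the finger pads; the fingertips stand 14 mm ahead of it and the grasp point (between the pads) lies 5 mm behind it; z points along the fingers, x is the direction in which the jaws open and shut, and the axes are right-handed (so a half turn about z gives the same grasp; the last joint's range is limited). The gripper opens to 85 mm and grips with 20 to 120 N. Pads are 22 mm wide; open, the fingers measure 114 mm over their backs; the gripper's body (76 mm by 85 mm) begins 54 mm behind the grasp point. The pads swing forward as they close: fully open they stand 13 mm farther back than shut.
Start: joints at [-1.431, 0.477, 0.022, 1.555, -0.011, 1.109, -0.083], TCP at [0.166, 0.654, 0.245] pointing down, gripper open.
Joint ranges: [-2.96, 2.96], [-0.34, 2.1], [-1.41, 1.46], [0.24, 2.44], [-1.37, 4.51], [0.17, 1.92], [-2.96, 2.96]. Speed limits (rad/s): [2.39, 2.39, 3.14, 3.14, 3.14, 3.14, 3.14].

## Interface

Orientations are given as a rotation vector (axis times angle).
In Python, from plant import bot gives the robot as it stands.
- The arm moves only by the shell command python3 -m creep 'ROWS' [FORCE]. ROWS is JSON, a list of rows, each an object with "rotation": the turn, a rotation vector about the tool's x, y, z scaled (see below), a list of three; "offset": the shift along the tool's x, y, z scaled (see below), a list of three; "grip": the gripper command: -1 is fully open, 1 is shut, values between are in proportion. A call has 1 to 20 rows; each row is the pose to reach, as a shift and turn from the pose measured when the call began, along the tool's axes at that moment, turning the shorter way round; what a row does not reach only later rows make up. The controller multiplies each number of a shift by 500 mm and each number of a turn by 180 degrees. A row lasts 1/8 s, in which the tool goes at most 62.5 mm and 10.7 degrees, less where a joint would pass 70% of its speed; a pose out of reach is approached as far as the arm can. A call with a number of a shift or a turn outside -1 to 1 is refused whole. A call with a gripper value outside its range is refused whole. The fingers move at their own pace and stop on an object; FORCE is the grip in N (left out, the last holds). Time passes only in rows, so rows that repeat a pose let the fingers close. It gives the time, the measured TCP pose, the force and the opening at its end, in the units of the state.
- bot.get_state(): the state, without advancing time (a new reading comes with each control period).
- bot.capture(name): name is "scene" or "top"; returns the picture (420x560x3 uint8, red, green, blue); there is no depth.
- bot.camera_info(name): a dict with "fx", "fy", "cx", "cy" (pixels), "R" (3x3) and "t" (3): a world point X has camera coordinates R X + t. Camera axes: x right, y down, z forward; pixel columns grow to the right and rows downward; lengths in m; the calibration is good to about 2 mm. A picture is of the moment at which its call begins. camera_info takes no time and is no camera call.
- bot.close_job(): hands the job in, once; it reports no verdict.
The state is a dict: "time_s": time; "joint_pos": joint angles; "dq": joint speeds; "tau": joint torques, N m; "tcp_pos": TCP position; "tool_rot": TCP orientation; "wrist_force": force on the tool from outside, world axes, zero at the start; "ft_torque": the same for the moment, N m; "finger_gap": opening from 0.0 (shut) to 1.0 (fully open).
Only numpy, scipy, OpenCV 4.12 (cv2) and the standard library are available. Lean on these libraries where they do the work, as an engineer would, in place of code of your own. Each camera call takes 0.05 s, during which the arm holds its last target.

## Task

First raise the small foot lever on the slide marker's head all the way up and back, so that it stands clear of the open gear well. Then pick up the cover plate by its rib and hold it level about a centimetre above the marker's top face, without letting it knock or press on the marker, with all three plate holes lined up over the three threaded holes so that a colleague can start the screws. Finish while still holding it there: do not set it down or let go, and leave the other things on the bench where they are.

Things in the scene. Friction and masses are not known exactly. Their poses are not given: they have to be found in the camera images.
- marker: Slide marker: fixed aluminium block, 45 mm high, x -55 to 95, y -42 to 42 mm from its origin, which is on the bench under the centre of the cover's seat; z up. The flat top has a gear well (40 x 36 mm) between three threaded 8 mm holes: two side by side in front (-x), one behind. At the rear (x 65 to 95 mm) a grey head, 38 mm above the top, carries the lever.
- foot_lever (a joint): Hinge of the foot lever, rad: 0 = lowered, lying level forward over the well; grows as the lever's free end is raised, up and back; stop at 1.9 (leaning back past upright). Light friction (about 1 N at the free end); it stays wherever it is left. It starts lowered or nearly so (0 to 0.35).
- lever_pivot (a point): The lever's pivot on the marker's head, 80 mm behind the marker's origin (its +x) and 75 mm above the bench. The hinge lies along the marker's y.
- lever_grip (a point): Centre of the black barrel at the lever's free end, 14 mm across, 18 mm long along the marker's y (pinch it across its ends). It lies 70 mm from the pivot: at joint value q, 70 cos(q) mm toward the marker's -x and 70 sin(q) mm above it. The lever arm is 8 mm thick; a foot hangs 26 mm below it, 50 mm from the pivot.
- cover: Loose aluminium cover plate, 96 (x) x 72 (y) x 5 mm, 0.15 to 0.31 kg, flat on the bench. Origin: centre of its underside, z up. Three 10 mm holes: two side by side near the -x end, one near the +x end, patterned like the threaded holes. A black rib along its x (44 mm long, 14 mm thick, 33 mm above the plate) stands at its centre; grip it across its thickness.
- rib_mid (a point): Point to grip in the rib of the cover: 27 mm above the cover's underside, on its centre axis.
- tapped_left (a point): Mouth of the marker's threaded hole at x = -38, y = +26, z = 45 mm in the marker's frame.
- tapped_right (a point): Mouth of the marker's threaded hole at x = -38, y = -26, z = 45 mm in the marker's frame.
- tapped_rear (a point): Mouth of the marker's threaded hole at x = +38, y = 0, z = 45 mm in the marker's frame.
- hole_left (a point): Centre, on the underside, of the cover's hole at x = -38, y = +26 mm in the cover's frame; it belongs over tapped_left.
- hole_right (a point): Centre, on the underside, of the cover's hole at x = -38, y = -26 mm in the cover's frame; it belongs over tapped_right.
- hole_rear (a point): Centre, on the underside, of the cover's hole at x = +38, y = 0 in the cover's frame; it belongs over tapped_rear.
- hex_driver: Bystander: hex driver with red handle, 130 mm long, loose on the bench. Origin under its middle.
- forceps_curved: Bystander: curved steel forceps, 126 mm long, loose on the bench. Origin under its middle.
- cassette: Bystander: small pale embedding cassette, 40 x 28 x 11 mm, loose. Origin under its middle.
- moulds: Bystander: little stack of steel base moulds, 30 x 39 x 22 mm, loose. Origin under its middle.
- flotation_bath: The flotation bath to the left of the work, fixed, 429 x 428 mm and 230 mm high; keep clear of it (lift the arm over it when it starts beside or above it). Origin under its middle, on the bench.
Things that resemble listed ones, but are neither listed nor needed, are in the scene too. Leave any green or turquoise look-alike of the cover alone.

How it is judged:
By the outcome, as a careful person would: the job done as asked, in the order asked, and still so for the second after the job is handed in, while the arm keeps its last pose, push and grip.
It also fails if it takes over 54 s, if anything falls off the work surface, if the arm or the gripper's body presses on something with over 40 N, if the wrist force passes 120 N, or if a joint passes its speed limit or range.

## Working session

There is one attempt and no reset: what is moved stays moved. The work goes in short steps, Python scripts to look and compute and a shell command to move; the robot and the scene stay as the last step left them, time stands still between calls to the robot, and variables do not carry over. Pictures are saved under pics/ and viewed, and the job is handed in when it is done.

```bash
ls; mkdir -p pics
python3 - <<'E'
from plant import bot
import cv2,numpy as np
print({k:np.round(v,3).tolist() for k,v in bot.get_state().items()})
for n in("scene","top"):
    i=bot.capture(n);cv2.imwrite(f"pics/{n}0.png",i[:,:,::-1])
    c=bot.camera_info(n);print(n,c)
E
```

```text
pics
{'time_s': 0.0, 'joint_pos': [-1.431, 0.478, 0.022, 1.556, -0.012, 1.109, -0.083], 'dq': [0.001, 0.002, 0.001, 0.0, 0.001, 0.001, -0.001], 'tau': [-0.001, -59.646, 1.607, -28.12, 0.012, 0.01, 0.0], 'tcp_pos': [0.165, 0.654, 0.244], 'tool_rot': [2.478, 1.929, -0.002], 'wrist_force': [0.525, 0.356, -0.546], 'ft_torque': [0.01, -0.001, -0.02], 'finger_gap': 1.005}
scene {'fx': 409.1039086634902, 'fy': 409.1039086634902, 'cx': 275.8140979809775, 'cy': 214.55209896921224, 'R': array([[ 0.56621285, -0.82425825, -0.00116503],
       [-0.58353531, -0.39985249, -0.70682709],
       [ 0.58214222,  0.40089442, -0.7073854 ]]), 't': array([-0.2625317 ,  0.38152509,  0.67690682])}
top {'fx': 514.4639933369423, 'fy': 514.4639933369423, 'cx': 288.1208067890551, 'cy': 217.81743036543824, 'R': array([[ 0.01341228, -0.99982933,  0.01270495],
       [-0.98299338, -0.01551164, -0.18298469],
       [ 0.18315054, -0.01003464, -0.98303367]]), 't': array([0.03709644, 0.56072264, 1.2960542 ])}
```

View pics/scene0.png

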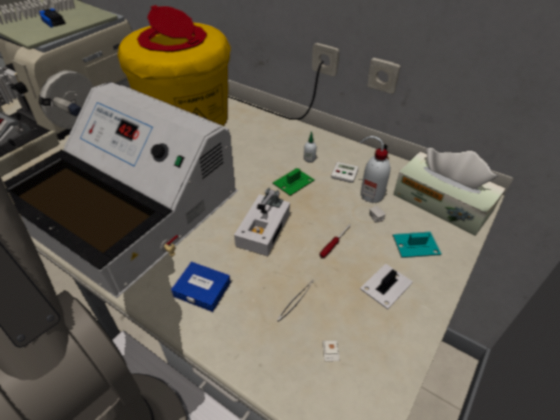

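View pics/top0.png

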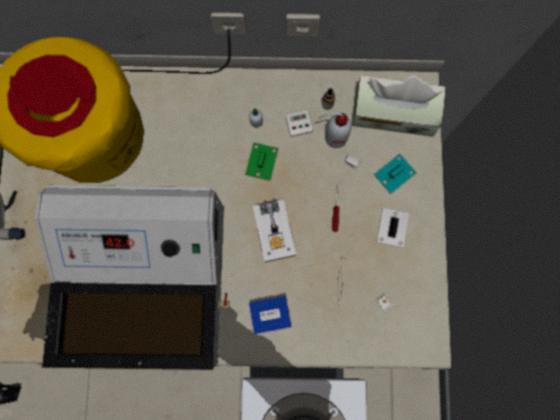

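Candidates for the cover (top image): green plate (262,160), turquoise plate (396,173), aluminium plate with black rib (393,228). I choose the aluminium one. The marker is at (273,230).

Run:
```python
import cv2,numpy as np
t=cv2.imread('pics/top0.png');s=cv2.imread('pics/scene0.png')
def c(i,x,y,w,h,f):return cv2.resize(i[y:y+h,x:x+w],None,fx=f,fy=f,interpolation=cv2.INTER_CUBIC)
a=c(t,240,190,66,80,6);b=c(t,360,200,66,60,6)
b=cv2.copyMakeBorder(b,0,a.shape[0]-b.shape[0],0,0,0)
cv2.imwrite('pics/c1.png',np.hstack([a,b]))
a=c(s,225,180,75,80,5);b=c(s,350,255,75,60,5)
b=cv2.copyMakeBorder(b,0,a.shape[0]-b.shape[0],0,0,0)
cv2.imwrite('pics/c2.png',np.hstack([a,b]))
```

```text
(no output)
```

View pics/c1.png

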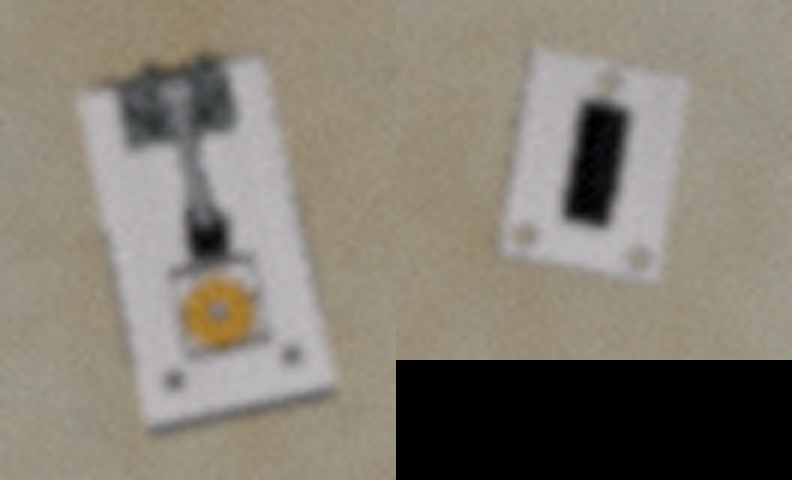

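View pics/c2.png

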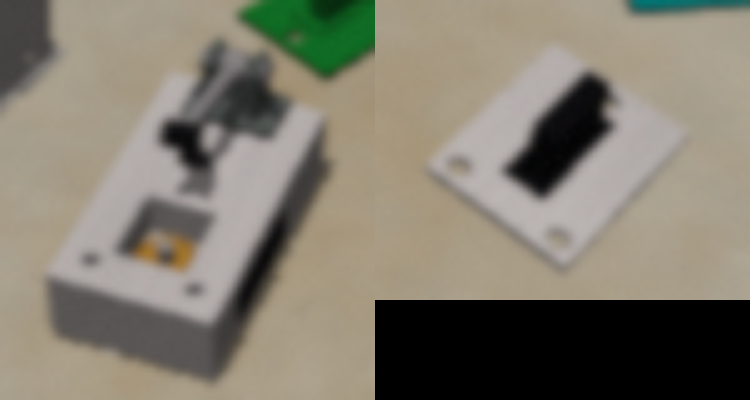

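```bash
cat > h.py <<'E'
import cv2,numpy as np
from scipy.optimize import least_squares
from plant import bot
CI={n:bot.camera_info(n) for n in("scene","top")}
def ray(n,p):
    c=CI[n];d=c["R"].T@np.array([(p[0]-c["cx"])/c["fx"],(p[1]-c["cy"])/c["fy"],1.]);return -c["R"].T@c["t"],d
def plane(n,p,z):
    o,d=ray(n,p);return o+d*(z-o[2])/d[2]
def proj(n,X):
    c=CI[n];q=c["R"]@np.asarray(X,float)+c["t"];return np.array([c["fx"]*q[0]/q[2]+c["cx"],c["fy"]*q[1]/q[2]+c["cy"]])
def tri(ps,pt):
    (o1,d1),(o2,d2)=ray("scene",ps),ray("top",pt)
    d1=d1/np.linalg.norm(d1);d2=d2/np.linalg.norm(d2)
    s=np.linalg.lstsq(np.c_[d1,-d2],o2-o1,rcond=None)[0];a=o1+d1*s[0];b=o2+d2*s[1]
    return (a+b)/2,np.linalg.norm(a-b)
def cen(img,p,r,chan):
    """weighted centroid of blob differing from surroundings; chan: 'dark' or 'sat'"""
    x,y=int(round(p[0])),int(round(p[1]));w=img[y-r:y+r+1,x-r:x+r+1].astype(float)
    v=(w.max(2)-w.min(2)) if chan=='sat' else -w.mean(2)
    b=np.median(np.r_[v[0],v[-1],v[:,0],v[:,-1]]);m=np.clip(v-b-0.25*(v.max()-b),0,None)
    Y,X=np.mgrid[-r:r+1,-r:r+1];return np.array([x+(m*X).sum()/m.sum(),y+(m*Y).sum()/m.sum()])
E
python3 - <<'E'
from h import *
t=cv2.imread('pics/top0.png');s=cv2.imread('pics/scene0.png')
np.set_printoptions(precision=4,suppress=True)
M={'tl':((243,231.8),(269,253.3)),'tr':((263.8,237.8),(288.5,249))}
C={'hl':((366.8,288.2),(381.5,239.2)),'hr':((386.6,302.4),(400.7,243)),'hb':(None,(395.5,213.7))}
for k,(a,b) in {**M,**C}.items():
    ch='dark' if k[0]=='t' else 'sat'
    b2=cen(t,b,3,ch);z=.045 if k[0]=='t' else .005
    print(k,'top',b2,plane('top',b2,z))
    if a:
        a2=cen(s,a,3,ch);X,e=tri(a2,b2);print('  scene',a2,plane('scene',a2,z),'tri',X,e)
# rects
for n,i,box in(('top',t,(360,200,426,260)),('scene',s,(350,255,425,315)),('top',t,(245,190,306,270))):
    x0,y0,x1,y1=box;w=cv2.resize(i[y0:y1,x0:x1],None,fx=4,fy=4,interpolation=cv2.INTER_CUBIC).astype(int)
    m=(((w.max(2)-w.min(2))<25)&(w.mean(2)>140)).astype(np.uint8)
    c=max(cv2.findContours(m,0,1)[0],key=cv2.contourArea);h=cv2.convexHull(c)
    q=cv2.approxPolyDP(h,12,True)[:,0]
    q=(q+.5)/4-.5+[x0,y0];print(n,box,q.tolist())
    z=.045 if x0==245 else .005
    print([plane(n,p,z)[:2].round(4).tolist() for p in q])
E
```

```text
tl top [268.6005 252.9169] [0.4678 0.0947 0.045 ]
  scene [242.6508 231.395 ] [0.4664 0.0957 0.045 ] tri [0.4672 0.0953 0.0447] 0.0017391592840657942
tr top [288.1046 248.6756] [0.4796 0.0442 0.045 ]
  scene [263.3833 237.4   ] [0.4785 0.0448 0.045 ] tri [0.4792 0.0446 0.0446] 0.0012754502667199409
hl top [380.5062 238.6914] [ 0.5155 -0.2051  0.005 ]
  scene [366.087  288.3696] [ 0.5127 -0.2045  0.005 ] tri [ 0.5153 -0.2048  0.0024] 0.0019368110831838614
hr top [402.1212 243.8485] [ 0.5023 -0.2632  0.005 ]
  scene [386.0424 302.8021] [ 0.5033 -0.2552  0.005 ] tri [ 0.4996 -0.2586  0.0132] 0.006133509009752952
hb top [394.5472 213.7075] [ 0.5847 -0.2448  0.005 ]
top (360, 200, 426, 260) [[425.375, 199.625], [425.375, 259.375], [377.125, 241.875], [374.625, 213.125], [397.375, 199.625]]
[[0.6254, -0.3304], [0.4613, -0.3246], [0.5067, -0.1958], [0.5855, -0.1905], [0.6241, -0.2535]]
scene (350, 255, 425, 315) [[384.875, 263.375], [413.125, 280.875], [388.375, 308.625], [360.125, 288.375]]
[[0.5998, -0.21], [0.5896, -0.2815], [0.4928, -0.265], [0.5054, -0.1938]]
top (245, 190, 306, 270) [[282.625, 198.875], [297.125, 254.125], [263.375, 260.625], [251.125, 205.125]]
[[0.6122, 0.0605], [0.4657, 0.0205], [0.4475, 0.1078], [0.5939, 0.1434]]
```

Run:
```python
import cv2,numpy as np
t=cv2.imread('pics/top0.png');s=cv2.imread('pics/scene0.png')
def c(i,x,y,w,h,f):
    o=cv2.resize(i[y:y+h,x:x+w],None,fx=f,fy=f,interpolation=cv2.INTER_CUBIC)
    o=np.clip(255*(o/255.)**.6,0,255).astype(np.uint8)
    for k in range(0,w,5):cv2.putText(o,str(x+k),(k*f,8),0,.3,(0,0,255));cv2.line(o,(int((k+.5)*f),0),(int((k+.5)*f),o.shape[0]),(0,0,255) if k%10==0 else (0,200,255),1)
    for k in range(0,h,5):cv2.putText(o,str(y+k),(0,int((k+.5)*f)),0,.3,(255,0,0));cv2.line(o,(0,int((k+.5)*f)),(o.shape[1],int((k+.5)*f)),(255,0,0) if k%10==0 else(255,200,0),1)
    return o
cv2.imwrite('pics/d1.png',np.hstack([c(t,374,203,38,48,10),c(s,365,258,40,48,10)]))
cv2.imwrite('pics/d2.png',np.hstack([c(t,255,195,38,48,10),c(s,250,183,40,48,10)]))
```

```text
(no output)
```

View pics/d1.png

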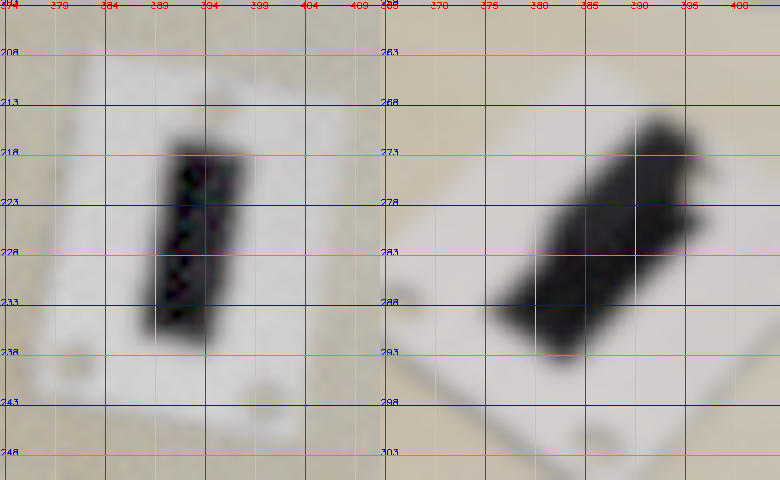

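View pics/d2.png

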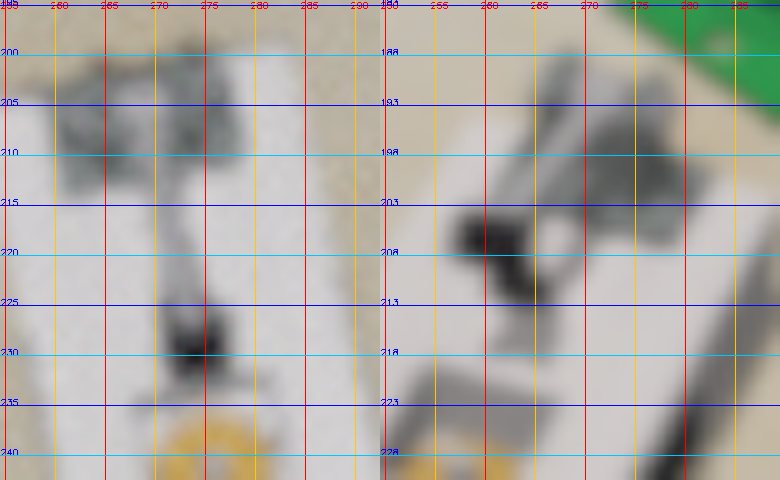

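Run:
```python
from h import *
np.set_printoptions(precision=4,suppress=True)
print('rib near',tri((381.3,279.3),(388.5,235.5)),'far',tri((391.8,269.3),(391.5,217.3)))
# cover
for nm,L in(('holes top',[(381,239),(399.8,242.7),(395.4,213.2)]),('corners top',[(383,208.2),(408,212.5),(403.9,245.8),(377.3,241.6)])):
    P=np.array([plane('top',p,.005)[:2] for p in L]);print(nm,P.tolist(),P.mean(0))
    if len(L)==3:
        m=(P[0]+P[1])/2;d=P[2]-m;print('ctr',(m+P[2])/2,'yaw',np.arctan2(d[1],d[0]),np.linalg.norm(d),np.linalg.norm(P[0]-P[1]))
ps=[plane('scene',p,.005)[:2] for p in[(366.3,288.2),(386.3,302.5)]];print('scene holes',ps,np.linalg.norm(ps[0]-ps[1]))
y=.235;u=np.array([np.cos(y),np.sin(y)]);o=np.array([.4732,.07])+.038*u
print('marker o',o)
for a in((-.055,.042),(-.055,-.042),(.095,-.042),(.095,.042),(.038,0)):
    X=np.r_[o+a[0]*u+a[1]*np.array([-u[1],u[0]]),.045];print(a,X,proj('top',X),proj('scene',X))
print('barrel tri',tri((261,208),(274,228.5)))
for q in(0,.1,.2,.3,.35):
    X=np.r_[o+(.08-.07*np.cos(q))*u,.075+.07*np.sin(q)];print(q,X,proj('top',X),proj('scene',X))
X=np.r_[o+.08*u,.075];print(X,proj('top',X),proj('scene',X))
for k,p,z in(('drv',(336,215),.01),('forceps',(341,280),0),('cass',(385,302),.01),('mould',(352,161),.02),('blue',(270,314),.03)):print(k,plane('top',p,z))
```

```text
rib near (array([ 0.5213, -0.2235,  0.0425]), np.float64(0.009912414690154423)) far (array([ 0.5706, -0.2322,  0.0305]), np.float64(0.0032106590608006785))
holes top [[0.514634825892772, -0.2064602762487133], [0.5053404710013931, -0.2570362408900846], [0.5861847078935907, -0.2471609485395095]] [ 0.5354 -0.2369]
ctr [ 0.5481 -0.2395] yaw -0.19958121429921657 0.07774022691251575 0.05142288626917141
corners top [[0.5995466947117805, -0.21359776323283344], [0.5886763107027333, -0.2816324486676946], [0.4970914182343872, -0.2678810500966065], [0.5074086916826118, -0.1963298383486711]] [ 0.5482 -0.2399]
scene holes [array([ 0.5134, -0.2047]), array([ 0.5043, -0.2554])] 0.0514989745869178
marker o [0.5102 0.0788]
(-0.055, 0.042) [0.4469 0.1069 0.045 ] [263.7189 260.8798] [233.6759 234.4895]
(-0.055, -0.042) [0.4664 0.0252 0.045 ] [295.3289 253.8276] [267.3187 244.3306]
(0.095, -0.042) [0.6123 0.0601 0.045 ] [282.7506 198.8162] [289.6013 201.9337]
(0.095, 0.042) [0.5928 0.1418 0.045 ] [251.7132 205.5534] [258.6825 193.8875]
(0.038, 0) [0.5471 0.0877 0.045 ] [271.8718 222.8897] [265.5378 212.6653]
barrel tri (array([0.5251, 0.0823, 0.0817]), np.float64(0.0031203101135680554))
0 [0.5199 0.0812 0.075 ] [274.0002 231.3753] [260.813 211.432]
0.1 [0.5202 0.0813 0.082 ] [273.9315 230.8118] [260.7892 209.2001]
0.2 [0.5212 0.0815 0.0889] [273.8035 229.9819] [260.8807 206.7733]
0.3 [0.5229 0.0819 0.0957] [273.6165 228.8906] [261.0881 204.1777]
0.35 [0.524  0.0822 0.099 ] [273.5013 228.2491] [261.2349 202.8255]
[0.588  0.0975 0.075 ] [268.1762 205.2481] [271.7217 192.7555]
drv [ 0.5777 -0.0847  0.01  ]
forceps [ 0.4034 -0.0984  0.    ]
cass [ 0.3469 -0.2127  0.01  ]
mould [ 0.7272 -0.1281  0.02  ]
blue [0.3119 0.0883 0.03  ]
```

```bash
python3 -m creep '[{"offset":[0,0,-0.4],"rotation":[0,0,0],"grip":-1},{"offset":[0,0,-0.4],"rotation":[0,0,0],"grip":-1},{"offset":[0,0,-0.4],"rotation":[0,0,0],"grip":-1},{"offset":[0,0,-0.4],"rotation":[0,0,0],"grip":-1},{"offset":[-0.3,0.3,-0.4],"rotation":[0,0,0],"grip":-1},{"offset":[-0.3,0.3,-0.4],"rotation":[0,0,0],"grip":-1},{"offset":[-0.3,0.3,-0.4],"rotation":[0,0,0],"grip":-1},{"offset":[-0.3,0.3,-0.4],"rotation":[0,0,0],"grip":-1}]' 20
```

```text
time_s: 1.1
tcp_pos: [0.2767, 0.4683, 0.4442]
tool_rot: [2.482, 1.922, -0.003]
wrist_force: [-0.8, 1.1, -0.3]
finger_gap: 0.997
```

```bash
python3 -m creep '[{"offset":[-0.627,0.666,0],"rotation":[0,0,-0.155],"grip":-1},{"offset":[-0.627,0.666,0],"rotation":[0,0,-0.155],"grip":-1},{"offset":[-0.627,0.666,0],"rotation":[0,0,-0.155],"grip":-1},{"offset":[-0.627,0.666,0],"rotation":[0,0,-0.155],"grip":-1},{"offset":[-0.627,0.666,0],"rotation":[0,0,-0.155],"grip":-1},{"offset":[-0.627,0.666,0],"rotation":[0,0,-0.155],"grip":-1},{"offset":[-0.627,0.666,0],"rotation":[0,0,-0.155],"grip":-1},{"offset":[-0.627,0.666,0],"rotation":[0,0,-0.155],"grip":-1},{"offset":[-0.627,0.666,0],"rotation":[0,0,-0.155],"grip":-1},{"offset":[-0.627,0.666,0.4],"rotation":[0,0,-0.155],"grip":-1},{"offset":[-0.627,0.666,0.4],"rotation":[0,0,-0.155],"grip":-1},{"offset":[-0.627,0.666,0.4],"rotation":[0,0,-0.155],"grip":-1},{"offset":[-0.627,0.666,0.4],"rotation":[0,0,-0.155],"grip":-1},{"offset":[-0.627,0.666,0.4],"rotation":[0,0,-0.155],"grip":-1}]' 20
python3 - <<'E'
from h import *
print(bot.get_state()['joint_pos'])
i=bot.capture('scene');cv2.imwrite('pics/s1.png',i[:,:,::-1])
i=bot.capture('top');cv2.imwrite('pics/t1.png',i[:,:,::-1])
E
```

```text
time_s: 2.85
tcp_pos: [0.5209, 0.0819, 0.2459]
tool_rot: [1.944, 2.466, -0.004]
wrist_force: [-0.2, 0.3, 0.5]
finger_gap: 0.997
[-0.68092021  0.24599028  0.48201078  1.93159902 -0.13129201  0.99602951
  1.66663992]
```

View pics/s1.png

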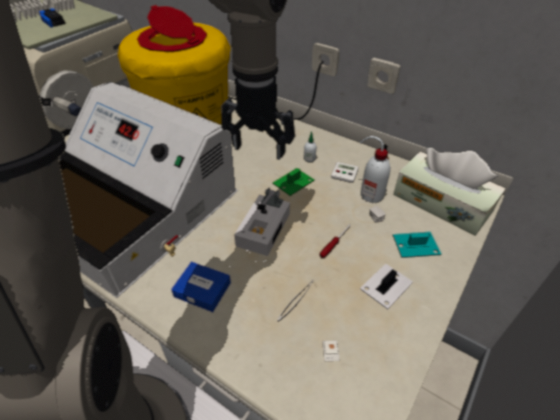

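View pics/t1.png

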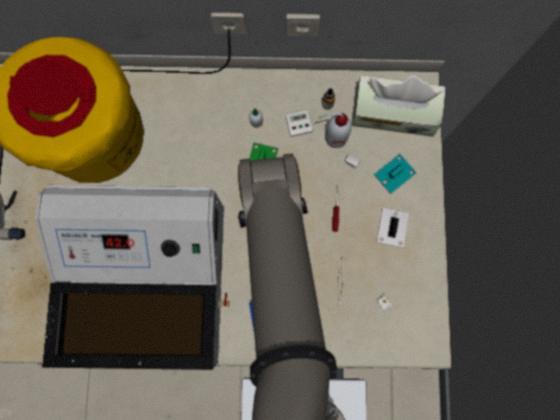

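```bash
python3 -m creep '[{"offset":[0,0,0.22],"rotation":[0,0,0],"grip":-1},{"offset":[0,0,0.22],"rotation":[0,0,0],"grip":-1},{"offset":[0,0,0.25],"rotation":[0,0,0],"grip":-1},{"offset":[0,0,0.28],"rotation":[0,0,0],"grip":-1},{"offset":[0,0,0.3],"rotation":[0,0,0],"grip":-1},{"offset":[0,0,0.322],"rotation":[0,0,0],"grip":-1},{"offset":[0,0,0.322],"rotation":[0,0,0],"grip":-1},{"offset":[0,0,0.322],"rotation":[0,0,0],"grip":-1}]' 20
python3 - <<'E'
from h import *
i=bot.capture('scene')[150:270,200:320,::-1];cv2.imwrite('pics/s2.png',cv2.resize(i,None,fx=5,fy=5,interpolation=2))
E
```

```text
time_s: 3.95
tcp_pos: [0.5231, 0.0814, 0.0871]
tool_rot: [1.944, 2.463, 0.002]
wrist_force: [-0.2, -0.2, 0.5]
finger_gap: 0.999
```

View pics/s2.png

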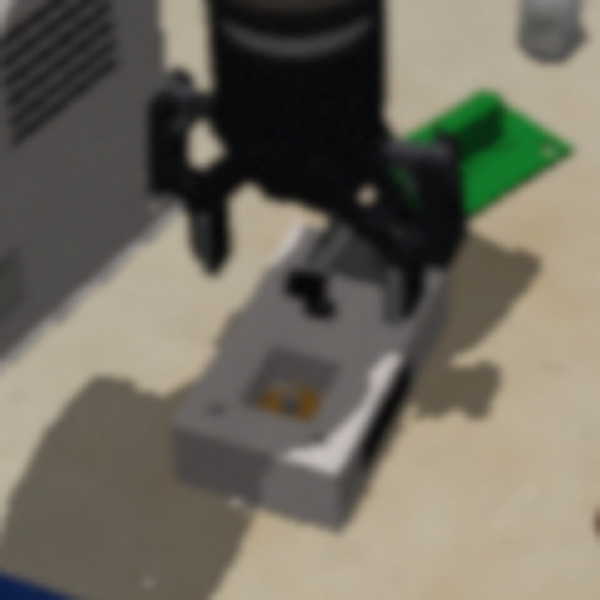

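```bash
python3 -m creep '[{"offset":[0,-0.003,0.01],"rotation":[0,0,0],"grip":-1},{"offset":[0,-0.003,0.01],"rotation":[0,0,0],"grip":-0.2},{"offset":[0,-0.003,0.01],"rotation":[0,0,0],"grip":0.2},{"offset":[0,-0.003,0.01],"rotation":[0,0,0],"grip":0.4},{"offset":[0,-0.003,0.01],"rotation":[0,0,0],"grip":0.5},{"offset":[0,-0.003,0.01],"rotation":[0,0,0],"grip":0.6},{"offset":[0,-0.003,0.01],"rotation":[0,0,0],"grip":1},{"offset":[0,-0.003,0.01],"rotation":[0,0,0],"grip":1},{"offset":[0,-0.003,0.01],"rotation":[0,0,0],"grip":1},{"offset":[0,-0.003,0.01],"rotation":[0,0,0],"grip":1}]' 20
python3 - <<'E'
from h import *
i=bot.capture('scene')[150:270,200:320,::-1];cv2.imwrite('pics/s3.png',cv2.resize(i,None,fx=5,fy=5,interpolation=2))
E
```

```text
time_s: 5.25
tcp_pos: [0.5216, 0.0813, 0.0821]
tool_rot: [1.943, 2.463, 0.003]
wrist_force: [-0.7, 1.9, 0.5]
finger_gap: 0.201
```

View pics/s3.png

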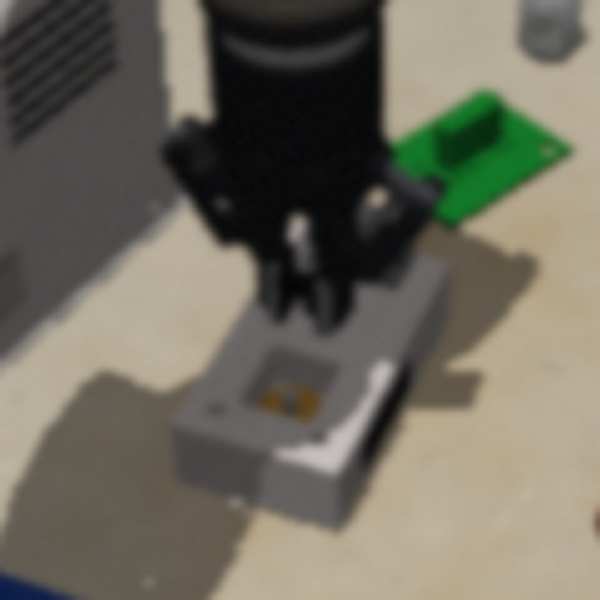

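```bash
python3 -m creep '[{"offset":[0,0.003,-0.014],"rotation":[0,0,0],"grip":1},{"offset":[0,0.008,-0.029],"rotation":[0,0,0],"grip":1},{"offset":[0,0.015,-0.043],"rotation":[0,0,0],"grip":1},{"offset":[0,0.023,-0.056],"rotation":[0,0,0],"grip":1},{"offset":[0,0.031,-0.067],"rotation":[0,0,0],"grip":1},{"offset":[0,0.040,-0.077],"rotation":[0,0,0],"grip":1},{"offset":[0,0.051,-0.086],"rotation":[0,0,0],"grip":1},{"offset":[0,0.062,-0.094],"rotation":[0,0,0],"grip":1},{"offset":[0,0.074,-0.101],"rotation":[0,0,0],"grip":1},{"offset":[0,0.074,-0.101],"rotation":[0,0,0],"grip":1}]' 20
python3 - <<'E'
from h import *
print(bot.get_state()['ft_torque'])
i=bot.capture('scene')[130:250,200:320,::-1];cv2.imwrite('pics/s4.png',cv2.resize(i,None,fx=5,fy=5,interpolation=2))
E
```

```text
time_s: 6.55
tcp_pos: [0.5583, 0.09, 0.1333]
tool_rot: [1.943, 2.462, 0.004]
wrist_force: [-1.3, 1.2, 1.6]
finger_gap: 0.201
[0.10538593 0.5222568  0.01219998]
```

View pics/s4.png

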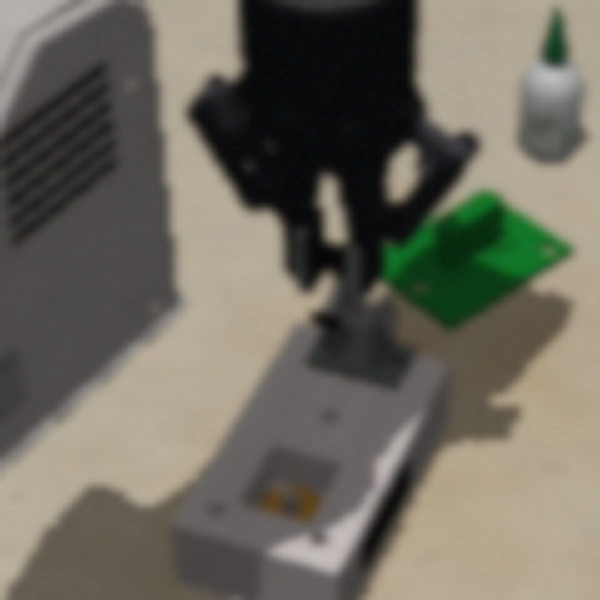

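```bash
python3 -m creep '[{"offset":[0,0.013,-0.005],"rotation":[0,0,0],"grip":1},{"offset":[0,0.026,-0.010],"rotation":[0,0,0],"grip":1},{"offset":[0,0.040,-0.013],"rotation":[0,0,0],"grip":1},{"offset":[0,0.054,-0.015],"rotation":[0,0,0],"grip":1},{"offset":[0,0.068,-0.015],"rotation":[0,0,0],"grip":1},{"offset":[0,0.082,-0.014],"rotation":[0,0,0],"grip":1},{"offset":[0,0.096,-0.012],"rotation":[0,0,0],"grip":1},{"offset":[0,0.109,-0.008],"rotation":[0,0,0],"grip":1},{"offset":[0,0.115,-0.005],"rotation":[0,0,0],"grip":1},{"offset":[0,0.115,-0.005],"rotation":[0,0,0],"grip":1},{"offset":[0,0.115,-0.005],"rotation":[0,0,0],"grip":1}]' 20
python3 - <<'E'
from h import *
print(bot.get_state()['ft_torque'])
i=bot.capture('scene')[130:250,200:320,::-1];cv2.imwrite('pics/s5.png',cv2.resize(i,None,fx=5,fy=5,interpolation=2))
E
```

```text
time_s: 7.98
tcp_pos: [0.6144, 0.1033, 0.1367]
tool_rot: [1.943, 2.462, 0.005]
wrist_force: [-4.2, -0.5, 5.4]
finger_gap: 0.202
[-0.14514924  0.94261928 -0.02783902]
```

View pics/s5.png

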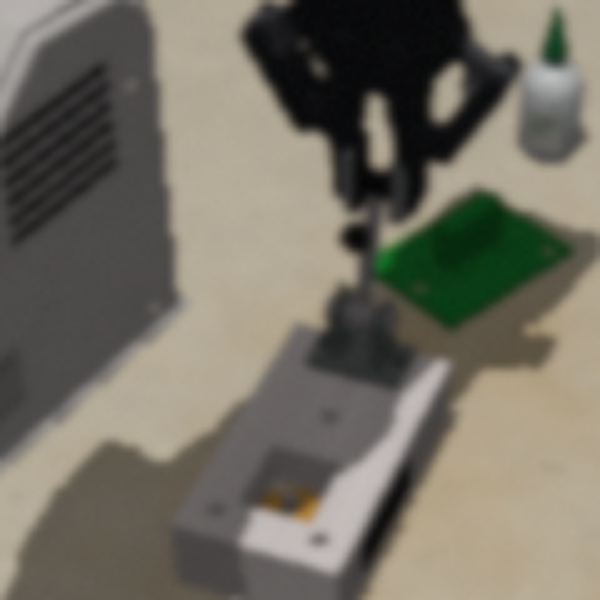

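```bash
python3 -m creep '[{"offset":[0,0,0],"rotation":[0,0,0],"grip":0.3},{"offset":[0,0,0],"rotation":[0,0,0],"grip":0},{"offset":[0,0,0],"rotation":[0,0,0],"grip":-0.3},{"offset":[0,0,0],"rotation":[0,0,0],"grip":-0.3},{"offset":[0,0,-0.05],"rotation":[0,0,0],"grip":-0.3},{"offset":[0,0,-0.15],"rotation":[0,0,0],"grip":-1},{"offset":[0,0,-0.25],"rotation":[0,0,0],"grip":-1},{"offset":[0,0,-0.25],"rotation":[0,0,0],"grip":-1},{"offset":[0,0,-0.25],"rotation":[0,0,0],"grip":-1}]' 20
python3 - <<'E'
from h import *
i=bot.capture('scene')[130:250,200:320,::-1];cv2.imwrite('pics/s6.png',cv2.resize(i,None,fx=5,fy=5,interpolation=2))
o=np.array([.5102,.0788]);u=np.array([np.cos(.235),np.sin(.235)])
for q in(1.7,1.8,1.9):
    X=np.r_[o+(.08-.07*np.cos(q))*u,.075+.07*np.sin(q)];print(q,X,(proj('scene',X)-[200,130]+.5)*5)
E
```

```text
time_s: 9.15
tcp_pos: [0.6132, 0.1035, 0.2612]
tool_rot: [1.943, 2.463, 0.005]
wrist_force: [-0.6, 0.3, 0.5]
finger_gap: 0.999
1.7 [0.59677237 0.09952748 0.14441654] [367.03555193 194.38412375]
1.8 [0.60346816 0.10113061 0.14316933] [372.34204837 187.92580431]
1.9 [0.61000941 0.10269674 0.14124101] [377.47279272 182.86634462]
```

View pics/s6.png

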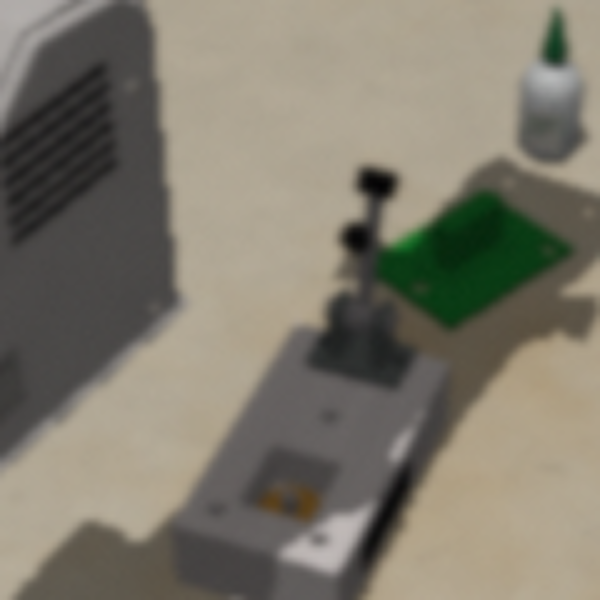

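```bash
python3 -m creep '[{"offset":[-0.635,-0.287,0],"rotation":[0,0,0.131],"grip":-1},{"offset":[-0.635,-0.287,0],"rotation":[0,0,0.131],"grip":-1},{"offset":[-0.635,-0.287,0],"rotation":[0,0,0.131],"grip":-1},{"offset":[-0.635,-0.287,0],"rotation":[0,0,0.131],"grip":-1},{"offset":[-0.635,-0.287,0],"rotation":[0,0,0.131],"grip":-1},{"offset":[-0.635,-0.287,0],"rotation":[0,0,0.131],"grip":-1},{"offset":[-0.635,-0.287,0],"rotation":[0,0,0.131],"grip":-1},{"offset":[-0.635,-0.287,0],"rotation":[0,0,0.131],"grip":-1},{"offset":[-0.635,-0.287,0],"rotation":[0,0,0.131],"grip":-1}]' 20
python3 - <<'E'
from h import *
np.set_printoptions(precision=4,suppress=True)
print(bot.get_state()['joint_pos'])
s=bot.capture('scene')[:,:,::-1];cv2.imwrite('pics/s7.png',s)
t=bot.capture('top')[:,:,::-1];cv2.imwrite('pics/t7.png',t)
f=lambda i,x,y,w,h:cv2.resize(i[y:y+h,x:x+w],None,fx=5,fy=5,interpolation=2)
cv2.imwrite('pics/x7.png',np.hstack([f(s,225,180,75,80),f(t,240,190,75,80)]))
cv2.imwrite('pics/y7.png',f(s,330,180,110,120))
E
```

```text
time_s: 10.32
tcp_pos: [0.5476, -0.2368, 0.2598]
tool_rot: [2.404, 2.019, 0.003]
wrist_force: [0.5, 0.3, 0.2]
finger_gap: 0.995
[-0.195   0.3838  0.6559  1.7691 -0.2639  1.0748  1.9489]
```

View pics/x7.png

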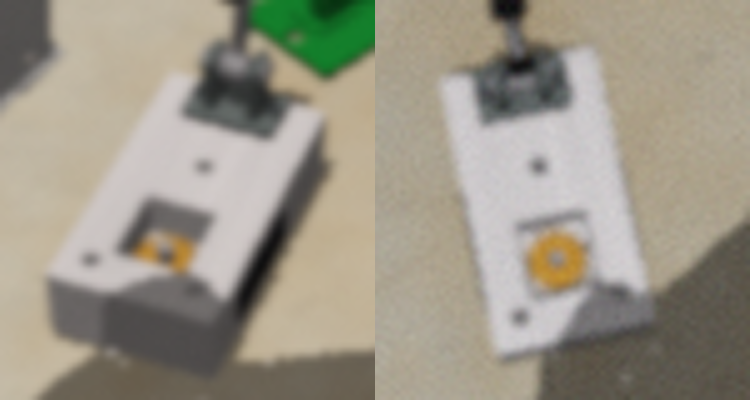

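View pics/y7.png

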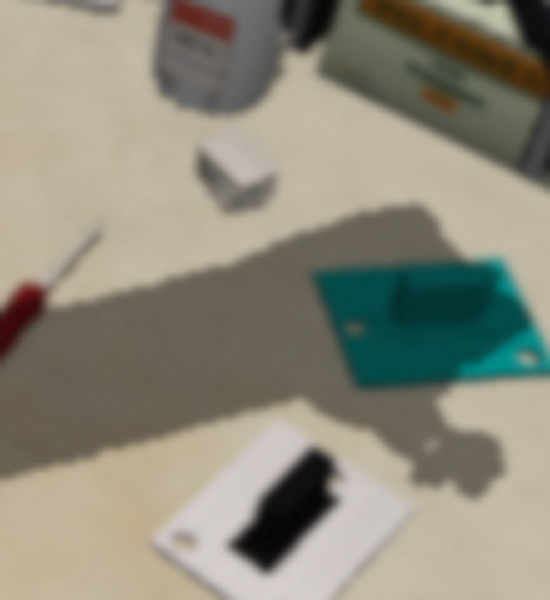

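```bash
python3 -m creep '[{"offset":[-0.004,0,0.12],"rotation":[0,0,0],"grip":-1},{"offset":[-0.004,0,0.24],"rotation":[0,0,0],"grip":-1},{"offset":[-0.004,0,0.32],"rotation":[0,0,0],"grip":-1},{"offset":[-0.004,0,0.36],"rotation":[0,0,0],"grip":-1},{"offset":[-0.004,0,0.38],"rotation":[0,0,0],"grip":-1},{"offset":[-0.004,0,0.38],"rotation":[0,0,0],"grip":-1}]' 20
python3 - <<'E'
from h import *
np.set_printoptions(precision=4,suppress=True)
s=bot.capture('scene')[:,:,::-1];cv2.imwrite('pics/s8.png',cv2.resize(s[220:330,330:450],None,fx=5,fy=5,interpolation=2))
t0=cv2.imread('pics/t7.png');s0=cv2.imread('pics/s7.png')
b=cen(t0,(272.7,223.1),3,'dark');a=cen(s0,(265.7,213.1),3,'dark');X,e=tri(a,b);print(b,a,X,e,plane('top',b,.045),plane('scene',a,.045))
E
```

```text
time_s: 11.18
tcp_pos: [0.5486, -0.2394, 0.0708]
tool_rot: [2.404, 2.018, 0.005]
wrist_force: [0.3, 0.2, 1.0]
finger_gap: 1.0
[272.2861 222.7651] [265.3659 212.8806] [0.547  0.0872 0.0449] 0.001531073296721801 [0.5475 0.0866 0.045 ] [0.5463 0.0876 0.045 ]
```

View pics/s8.png

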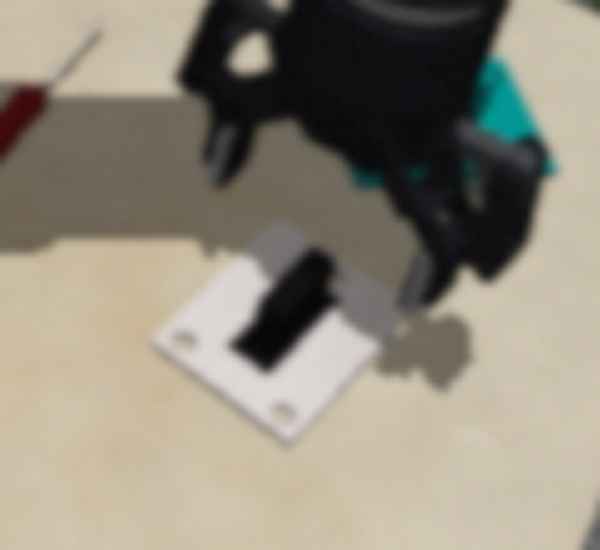

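```bash
python3 -m creep '[{"offset":[0,-0.001,0.05],"rotation":[0,0,0],"grip":-1},{"offset":[0,-0.001,0.08],"rotation":[0,0,0],"grip":-1},{"offset":[0,-0.001,0.093],"rotation":[0,0,0],"grip":-1},{"offset":[0,-0.001,0.093],"rotation":[0,0,0],"grip":-1},{"offset":[0,-0.001,0.093],"rotation":[0,0,0],"grip":-0.2},{"offset":[0,-0.001,0.093],"rotation":[0,0,0],"grip":0.2},{"offset":[0,-0.001,0.093],"rotation":[0,0,0],"grip":0.4},{"offset":[0,-0.001,0.093],"rotation":[0,0,0],"grip":0.5}]' 60
python3 - <<'E'
from h import *
s=bot.capture('scene')[:,:,::-1];cv2.imwrite('pics/s9.png',cv2.resize(s[220:330,330:450],None,fx=5,fy=5,interpolation=2))
E
```

```text
time_s: 12.22
tcp_pos: [0.5487, -0.2396, 0.025]
tool_rot: [2.403, 2.017, 0.006]
wrist_force: [0.7, -0.7, -0.5]
finger_gap: 0.251
```

View pics/s9.png

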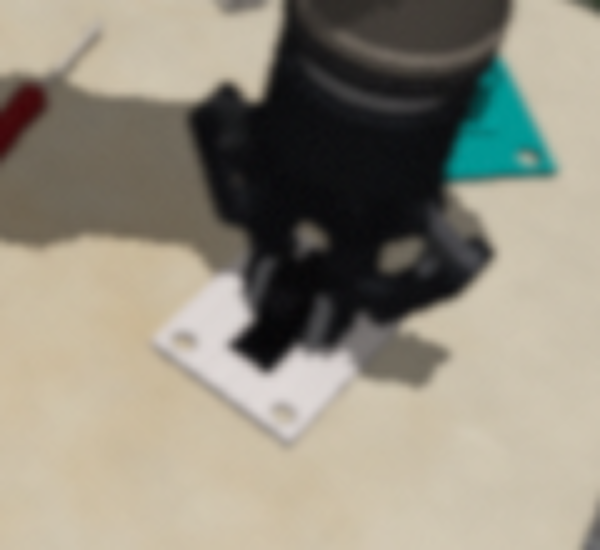

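```bash
python3 -m creep '[{"offset":[0,0,0],"rotation":[0,0,0],"grip":0.6},{"offset":[0,0,0],"rotation":[0,0,0],"grip":0.7},{"offset":[0,0,0],"rotation":[0,0,0],"grip":1},{"offset":[0,0,0],"rotation":[0,0,0],"grip":1},{"offset":[0,0,0],"rotation":[0,0,0],"grip":1},{"offset":[0,0,-0.02],"rotation":[0,0,0],"grip":1},{"offset":[0,0,-0.06],"rotation":[0,0,0],"grip":1},{"offset":[0,0,-0.12],"rotation":[0,0,0],"grip":1},{"offset":[0,0,-0.2],"rotation":[0,0,0],"grip":1},{"offset":[0,0,-0.24],"rotation":[0,0,0],"grip":1},{"offset":[0,0,-0.24],"rotation":[0,0,0],"grip":1},{"offset":[0,0,-0.24],"rotation":[0,0,0],"grip":1}]' 60
python3 - <<'E'
from h import *
s=bot.capture('scene')[:,:,::-1];cv2.imwrite('pics/s10_full.png',s);cv2.imwrite('pics/s10.png',cv2.resize(s[170:290,320:440],None,fx=5,fy=5,interpolation=2))
t=bot.capture('top')[:,:,::-1];cv2.imwrite('pics/t10.png',t)
E
```

```text
time_s: 13.78
tcp_pos: [0.5472, -0.2389, 0.1438]
tool_rot: [2.404, 2.018, 0.004]
wrist_force: [0.1, -0.7, -2.7]
finger_gap: 0.155
```

View pics/s10.png

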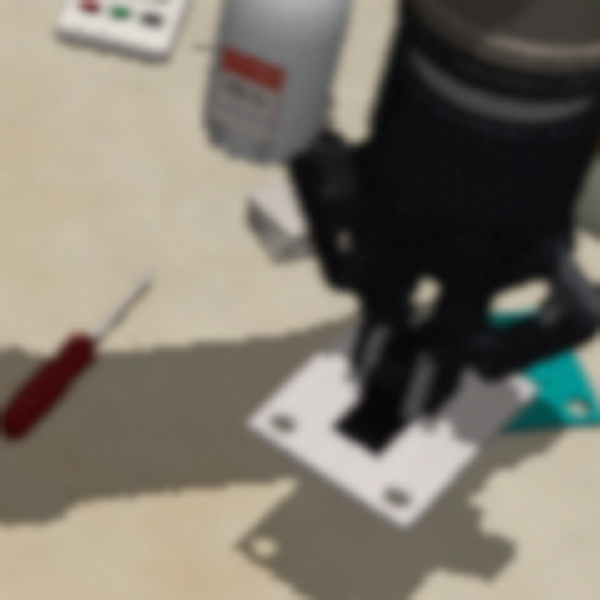

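View pics/t10.png

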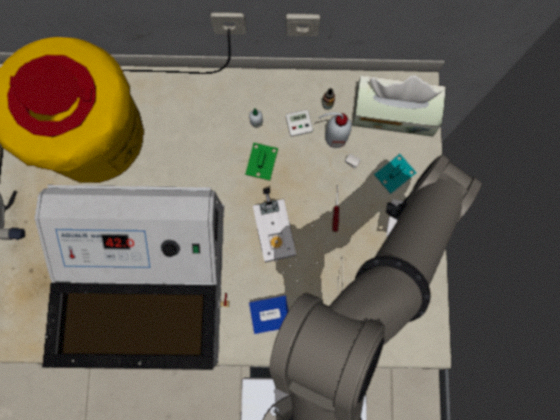

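Run:
```python
from h import *
np.set_printoptions(precision=4,suppress=True)
s=cv2.imread('pics/s10_full.png')
st=bot.get_state();tcp=np.array(st['tcp_pos']);print(tcp)
H=[cen(s,p,4,'dark') for p in((376.6,254.6),(399.3,269.2))]
w=cv2.resize(s[170:290,320:440],None,fx=4,fy=4,interpolation=2).astype(int)
P=[plane('scene',p,.124)[:2] for p in H]
print(H,P,np.linalg.norm(P[0]-P[1]))
d=P[0]-P[1];yaw=np.arctan2(-d[0],d[1]);u=np.array([np.cos(yaw),np.sin(yaw)]);c=(P[0]+P[1])/2+.038*u
print('yaw',yaw,'c',c,'c-tcp',c-tcp[:2])
# corner check
for nm,p in(('left',(248,424)),('bottom',(406,527)),('right',(538,388)),):
    q=(np.array(p)+.5)/5-.5+[320,170];print(nm,plane('scene',q,.124)[:2])
print('tool angle',2*np.arctan2(st['tool_rot'][1],st['tool_rot'][0])-np.pi/2)
# marker in scene only
s0=cv2.imread('pics/scene0.png');s7=cv2.imread('pics/s7.png')
A=[plane('scene',cen(s0,(243,231.8),3,'dark'),.045)[:2],plane('scene',cen(s0,(263.8,237.8),3,'dark'),.045)[:2],plane('scene',cen(s7,(265.7,213.1),3,'dark'),.045)[:2]]
m=(A[0]+A[1])/2;d=A[2]-m;e=A[0]-A[1];print('marker scene o',(m+A[2])/2,'yaw',np.arctan2(d[1],d[0]),np.arctan2(-e[0],e[1]),np.linalg.norm(d))
```

```text
[ 0.547  -0.239   0.1435]
[array([375.1699, 256.0929]), array([398.2636, 270.2875])] [array([ 0.5061, -0.207 ]), array([ 0.499 , -0.2578])] 0.051305270607391845
yaw -0.1384324872525041 c [ 0.5402 -0.2376] c-tcp [-0.0069  0.0013]
left [ 0.5034 -0.1955]
bottom [ 0.4913 -0.266 ]
right [ 0.5858 -0.283 ]
tool angle -0.17416885032368778
marker scene o [0.5093 0.0789] yaw 0.23069803780763165 0.23384433518488068 0.07585830575557319
```

```bash
python3 -m creep '[{"offset":[0.06,-0.018,0],"rotation":[0,0,-0.013],"grip":1},{"offset":[0.13,-0.038,0],"rotation":[0,0,-0.027],"grip":1},{"offset":[0.2,-0.059,0],"rotation":[0,0,-0.042],"grip":1},{"offset":[0.27,-0.079,0],"rotation":[0,0,-0.057],"grip":1},{"offset":[0.34,-0.1,0],"rotation":[0,0,-0.071],"grip":1},{"offset":[0.41,-0.12,0],"rotation":[0,0,-0.086],"grip":1},{"offset":[0.48,-0.14,0],"rotation":[0,0,-0.101],"grip":1},{"offset":[0.54,-0.158,0],"rotation":[0,0,-0.113],"grip":1},{"offset":[0.59,-0.173,0],"rotation":[0,0,-0.124],"grip":1},{"offset":[0.615,-0.18,0],"rotation":[0,0,-0.129],"grip":1},{"offset":[0.615,-0.18,0],"rotation":[0,0,-0.129],"grip":1},{"offset":[0.615,-0.18,0],"rotation":[0,0,-0.129],"grip":1}]' 60
python3 - <<'E'
from h import *
s=bot.capture('scene')[:,:,::-1];cv2.imwrite('pics/s11_full.png',s);cv2.imwrite('pics/s11.png',cv2.resize(s[140:260,200:320],None,fx=5,fy=5,interpolation=2))
t=bot.capture('top')[:,:,::-1];cv2.imwrite('pics/t11.png',t)
E
```

```text
time_s: 15.38
tcp_pos: [0.5118, 0.078, 0.1431]
tool_rot: [1.951, 2.458, 0.001]
wrist_force: [-0.4, -0.6, -3.1]
finger_gap: 0.153
```

View pics/s11.png

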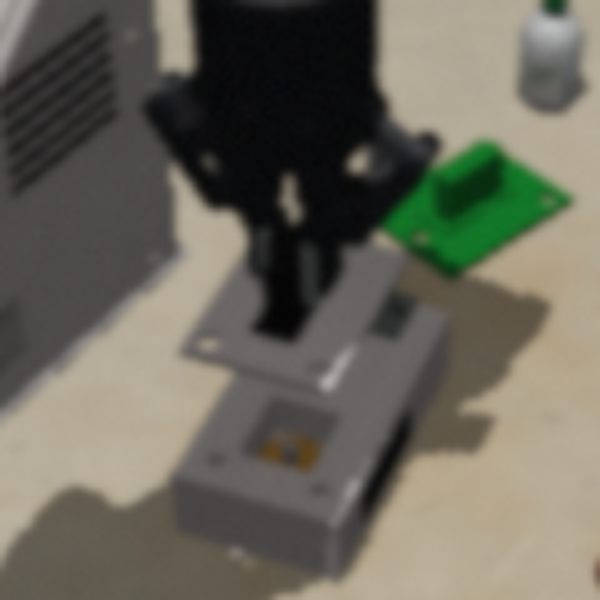

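View pics/t11.png

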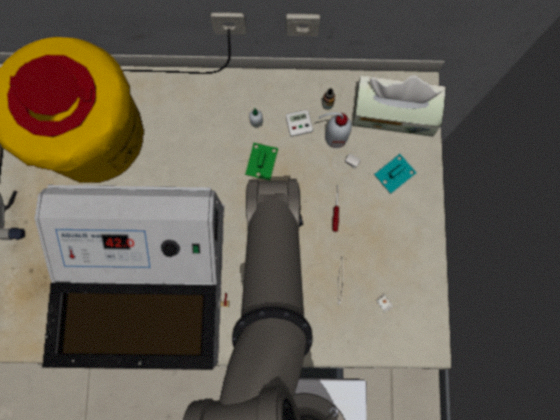

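```bash
python3 -m creep '[{"offset":[0.0026,0,0.03],"rotation":[0,0,0],"grip":1},{"offset":[0.0026,0,0.06],"rotation":[0,0,0],"grip":1},{"offset":[0.0026,0,0.085],"rotation":[0,0,0],"grip":1},{"offset":[0.0026,0,0.1],"rotation":[0,0,0],"grip":1},{"offset":[0.0026,0,0.106],"rotation":[0,0,0],"grip":1},{"offset":[0.0026,0,0.106],"rotation":[0,0,0],"grip":1},{"offset":[0.0026,0,0.106],"rotation":[0,0,0],"grip":1}]' 60
cat > m.py <<'E'
import sys
from h import *
np.set_printoptions(precision=4,suppress=True)
n=sys.argv[1]
s=np.mean([bot.capture('scene').astype(float) for _ in range(4)],0)[:,:,::-1];np.save(f'pics/{n}.npy',s)
st=bot.get_state();print(np.array(st['tcp_pos']),np.array(st['wrist_force']),np.array(st['tool_rot']),2*np.arctan2(st['tool_rot'][1],st['tool_rot'][0])-np.pi/2)
x,y,w,h,f=228,190,55,60,10
o=np.clip(255*(s/255)**.6,0,255).astype(np.uint8)[y:y+h,x:x+w];o=cv2.resize(o,None,fx=f,fy=f,interpolation=2)
for k in range(0,w,5):cv2.putText(o,str(x+k),(k*f,8),0,.3,(0,0,255));cv2.line(o,(int((k+.5)*f),0),(int((k+.5)*f),o.shape[0]),(0,0,255),1)
for k in range(0,h,5):cv2.putText(o,str(y+k),(0,int((k+.5)*f)),0,.3,(255,0,0));cv2.line(o,(0,int((k+.5)*f)),(o.shape[1],int((k+.5)*f)),(255,0,0),1)
cv2.imwrite(f'pics/{n}.png',o)
E
python3 m.py f1
```

```text
time_s: 16.35
tcp_pos: [0.512, 0.0793, 0.0906]
tool_rot: [1.951, 2.458, 0.003]
wrist_force: [0.3, 0.4, -3.1]
finger_gap: 0.149
[0.5119 0.0793 0.0905] [ 0.0526 -0.5227 -3.0868] [1.9512 2.458  0.0025] 0.2288801331164425
```

View pics/f1.png

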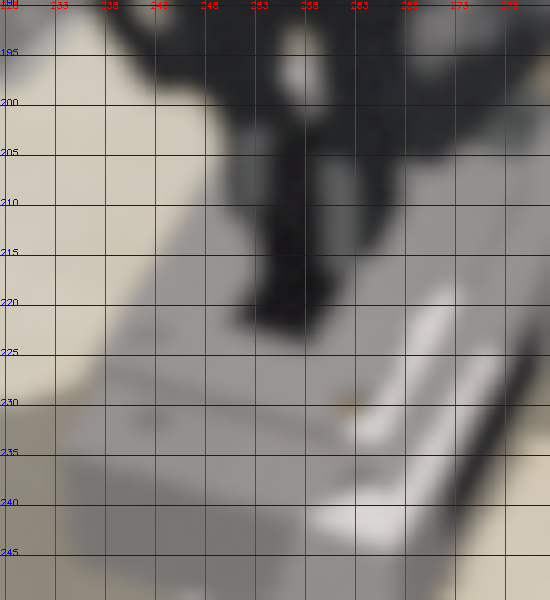

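```bash
cat > e.py <<'E'
import sys
from h import *
np.set_printoptions(precision=4,suppress=True)
s=np.load(f'pics/{sys.argv[1]}.npy')
x,y,w,h,f=228,210,50,42,14
o=s[y:y+h,x:x+w];o=cv2.resize(o,None,fx=f,fy=f,interpolation=cv2.INTER_CUBIC);o=np.clip((o-60)*2.2,0,255).astype(np.uint8)
for k in range(0,w,5):cv2.putText(o,str(x+k),(int((k+.5)*f)-8,8),0,.35,(0,0,255));cv2.line(o,(int((k+.5)*f),10),(int((k+.5)*f),16),(0,0,255))
for k in range(0,h,5):cv2.putText(o,str(y+k),(0,int((k+.5)*f)+4),0,.35,(255,0,0));cv2.line(o,(24,int((k+.5)*f)),(30,int((k+.5)*f)),(255,0,0))
cv2.imwrite(f'pics/{sys.argv[1]}e.png',o)
E
python3 e.py f1
```

```text
(no output)
```

View pics/f1e.png

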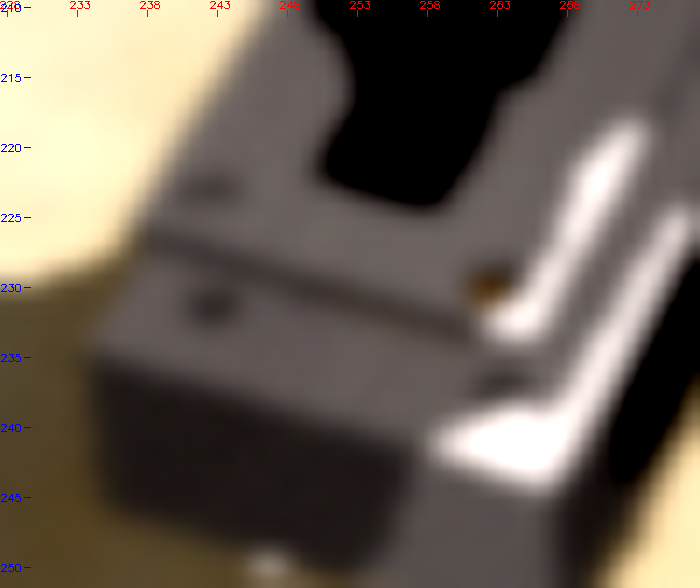

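```bash
cat > p.py <<'E'
from h import *
np.set_printoptions(precision=4,suppress=True)
def show(hl,hr,ztop):
    P=[plane('scene',p,ztop)[:2] for p in(hl,hr)];e=P[0]-P[1];y=np.arctan2(-e[0],e[1]);u=np.array([np.cos(y),np.sin(y)])
    T=[np.array([.4664,.0957]),np.array([.4785,.0448])]
    v=np.array([np.cos(.231),np.sin(.231)]);n=np.array([-v[1],v[0]])
    print('holes',P,'len',np.linalg.norm(e),'yaw',y)
    for a,b in zip(P,T):print(' err marker x,y mm',1e3*(a-b)@v,1e3*(a-b)@n)
def pred(c,yaw,z,pts):
    u=np.array([np.cos(yaw),np.sin(yaw)]);n=np.array([-u[1],u[0]])
    for a in pts:print(a,z,proj('scene',np.r_[c+a[0]*u+a[1]*n,z]))
E
python3 - <<'E'
from p import *
show((242.5,223),(262.6,229.5),.071)
o=np.array([.5093,.0789])
pred(o,.231,.071,[(-.038,.026),(-.038,-.026),(-.048,.036),(-.048,-.036)])
E
```

```text
holes [array([0.4688, 0.0961]), array([0.4783, 0.0462])] len 0.05082161208965125 yaw 0.1893157467572395
 err marker x,y mm 2.401498265138442 -0.1638537662938927
 err marker x,y mm 0.15866155729967102 1.3769796713339646
(-0.038, 0.026) 0.071 [242.0526 223.7329]
(-0.038, -0.026) 0.071 [263.0425 229.757 ]
(-0.048, 0.036) 0.071 [236.2279 225.5447]
(-0.048, -0.036) 0.071 [265.464 234.006]
```

```bash
python3 -m creep '[{"offset":[0,0,0.006],"rotation":[0,0,0],"grip":1},{"offset":[0,0,0.012],"rotation":[0,0,0],"grip":1},{"offset":[0,0,0.018],"rotation":[0,0,0],"grip":1},{"offset":[0,0,0.02],"rotation":[0,0,0],"grip":1},{"offset":[0,0,0.02],"rotation":[0,0,0],"grip":1},{"offset":[0,0,0.02],"rotation":[0,0,0],"grip":1}]' 60
python3 m.py f2; python3 e.py f2
```

```text
time_s: 17.3
tcp_pos: [0.512, 0.0793, 0.0805]
tool_rot: [1.951, 2.458, 0.003]
wrist_force: [-0.4, 0.3, -2.7]
finger_gap: 0.155
[0.512  0.0794 0.0806] [-0.492  -0.5809 -1.9322] [1.9513 2.4579 0.0028] 0.22882187397153775
```

View pics/f2e.png

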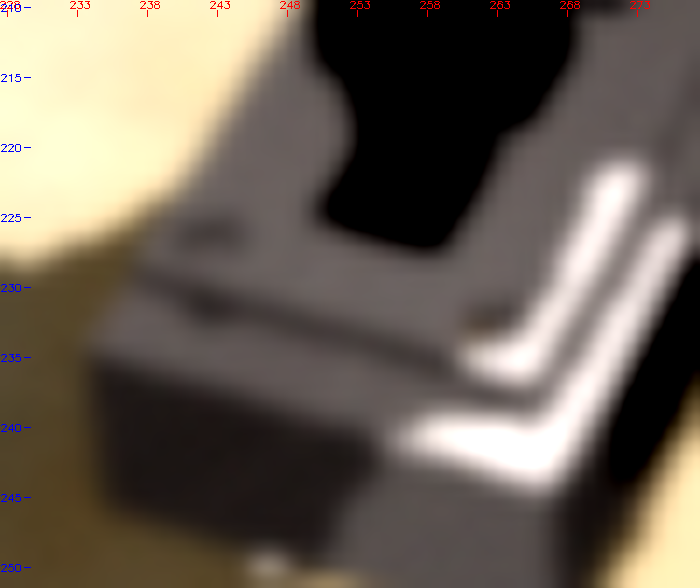

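Run:
```python
from p import *
show((242.6,226.2),(262.6,232.2),.061)
o=np.array([.5093,.0789])
pred(o,.231,.061,[(-.038,.026),(-.038,-.026),(-.048,.036),(-.048,-.036)])
pred(o,.231,.056,[(-.048,.036),(-.048,-.036)])
pred(o,.231,.045,[(-.038,.026),(-.038,-.026),(-.055,.042),(-.055,-.042)])
s=np.load('pics/f2.npy').mean(2)
# front edges: for columns, vertical profile: dark band min & gradients
def edge(x,y0,y1,sgn):
    ys=np.arange(y0,y1,.1);v=cv2.remap(s.astype(np.float32),np.full((1,len(ys)),x,np.float32),ys[None].astype(np.float32),cv2.INTER_CUBIC)[0]
    g=np.gradient(v)*sgn;k=np.argmax(g);w=np.clip(g-.4*g.max(),0,None);w[abs(np.arange(len(g))-k)>15]=0
    return (w*ys).sum()/w.sum()
n=None
Pf=[];Pb=[]
for x in(246,248,250,252,254,256,258):
    ym=229+(x-238)*.31
    a=edge(x,ym-3,ym+1.8,-1);b=edge(x,ym+0.5,ym+4.5,1);m=edge(x,ym+5,ym+12,-1)
    L=[]
    for yy,z in((a,.061),(b,.056),(m,.045)):
        X=plane('scene',(x,yy),z)[:2]-o;L.append(1e3*X@[np.cos(.231),np.sin(.231)])
    print(x,a,b,m,np.round(L,2))
```

```text
holes [array([0.4681, 0.096 ]), array([0.4789, 0.0469])] len 0.05027411132470643 yaw 0.21805799443683768
 err marker x,y mm 1.6827223711244748 -0.10052472493750868
 err marker x,y mm 0.9071035018070142 1.9478729243761261
(-0.038, 0.026) 0.061 [242.3108 226.7288]
(-0.038, -0.026) 0.061 [263.1448 232.7501]
(-0.048, 0.036) 0.061 [236.531  228.5398]
(-0.048, -0.036) 0.061 [265.5487 236.9962]
(-0.048, 0.036) 0.056 [236.6809 230.0204]
(-0.048, -0.036) 0.056 [265.5905 238.4742]
(-0.038, 0.026) 0.045 [242.7159 231.4298]
(-0.038, -0.026) 0.045 [263.3052 237.4455]
(-0.055, 0.042) 0.045 [233.372  234.6305]
(-0.055, -0.042) 0.045 [266.9635 244.5833]
246 230.64610244356624 232.91733838188773 238.20504483198891 [-46.15 -48.49 -54.53]
248 231.24398757506097 233.68896067855616 238.84110378238762 [-46.19 -49.01 -54.65]
250 231.78947763686148 234.22463830017472 239.42745804714633 [-46.09 -48.87 -54.64]
252 232.3333902111308 234.79119842593488 239.8787430178233 [-45.98 -48.82 -54.24]
254 232.85570110085817 235.24174983390927 240.7864345838801 [-45.81 -48.44 -55.12]
256 233.4699946014646 235.87671753614123 242.00598753408312 [-45.91 -48.58 -56.86]
258 234.15608320186527 239.1451420828605 242.12950907806285 [-46.2  -56.06 -55.56]
```

Run:
```python
from p import *
o=np.array([.5093,.0789]);n=np.array([-np.sin(.231),np.cos(.231)]);v=np.array([np.cos(.231),np.sin(.231)])
def edge(s,y,x0,x1,sgn):
    xs=np.arange(x0,x1,.1);q=cv2.remap(s.astype(np.float32),xs[None].astype(np.float32),np.full((1,len(xs)),y,np.float32),cv2.INTER_CUBIC)[0]
    g=np.gradient(q)*sgn;k=np.argmax(g);w=np.clip(g-.4*g.max(),0,None);w[abs(np.arange(len(g))-k)>15]=0
    return (w*xs).sum()/w.sum()
s=np.load('pics/f2.npy').mean(2);s0=cv2.imread('pics/scene0.png').mean(2)
print('plate left')
for y in(213,215,217,219,221):
    xe=236.6+(228.5-y)*.72
    x=edge(s,y,xe-3,xe+3,-1);X=plane('scene',(x,y),.061)[:2]-o;print(y,x,1e3*X@n,1e3*X@v)
print('plate right')
for y in(224,226,228,230,232):
    xe=265.5+(237-y)*.62
    x=edge(s,y,xe-3,xe+3,-1);print(y,x,xe,[1e3*(plane('scene',(x,y),z)[:2]-o)@n for z in(.061,.056)])
print('marker left s0')
for y in(205,210,215,220,225,230):
    xe=233.5+(234.5-y)*.62
    x=edge(s0,y,xe-3,xe+3,1);X=plane('scene',(x,y),.045)[:2]-o;print(y,x,1e3*X@n,1e3*X@v)
print('marker right s0')
for y in(205,210,215,220,225,230,235,240):
    xe=267+(244.5-y)*.53
    x=edge(s0,y,xe-3,xe+3,-1);X=plane('scene',(x,y),.045)[:2]-o;print(y,x,1e3*X@n,1e3*X@v)
```

```text
plate left
213 249.80192353724814 28.057397257661084 9.389990944475294
215 245.1180801360703 35.69665508447636 -0.7913742553728655
217 243.99944137283424 35.412959597496325 -7.8320955840294735
219 242.7815349939541 35.34948977758865 -14.889119978059824
221 241.33581892111698 35.78334184736321 -22.070855409760345
plate right
224 272.68930568200506 273.56 [np.float64(-36.13215414048099), np.float64(-34.348411599010646)]
226 271.6514925581879 272.32 [np.float64(-36.24282399905321), np.float64(-34.45988668016855)]
228 270.6467361888858 271.08 [np.float64(-36.42331362696554), np.float64(-34.64168953217603)]
230 269.6340714875203 269.84 [np.float64(-36.585231582139734), np.float64(-34.8047855858517)]
232 268.33669682950074 268.6 [np.float64(-36.14099826529705), np.float64(-34.35732007277534)]
marker left s0
205 251.77231671120785 42.110057828665006 51.51423082411471
210 248.8233788692975 41.73282267731229 32.58662615916957
215 245.58437457099484 42.021426559952005 13.865924391725628
220 242.82120650780823 41.23886773940822 -3.991473548847552
225 239.70243119957289 41.26078677886575 -21.728518062537155
230 236.3561094309086 41.77913260673542 -39.24110880157016
marker right s0
205 287.66251994689685 -41.15477427534361 83.77938722268223
210 285.6487364356603 -42.64717091887048 65.28676746276486
215 282.9287990835643 -42.505096026894 46.62564522180935
220 280.29539828529846 -42.559924527867324 28.488906505364163
225 278.01150738416175 -43.385598017990475 11.083054633312068
230 275.19679097719484 -43.03292547449622 -6.362707486269997
235 272.91901416831416 -43.847103550851024 -22.953806610212524
240 269.9975942129187 -43.26962392272773 -39.69599211220419
```

```bash
python3 -m creep '[{"offset":[0,-0.0016,0.001],"rotation":[0,0,0],"grip":1},{"offset":[0,-0.0016,0.001],"rotation":[0,0,0],"grip":1},{"offset":[0,-0.0016,0.001],"rotation":[0,0,0],"grip":1},{"offset":[0,-0.0016,0.001],"rotation":[0,0,0],"grip":1}]' 60
python3 m.py f3
python3 - <<'E'
import numpy as np,cv2
s=np.load('pics/f3.npy');o=np.clip(255*(s[130:260,200:340]/255)**.6,0,255).astype(np.uint8);cv2.imwrite('pics/f3w.png',cv2.resize(o,None,fx=4.5,fy=4.5,interpolation=2))
E
```

```text
time_s: 18.0
tcp_pos: [0.5112, 0.0792, 0.0801]
tool_rot: [1.951, 2.458, 0.003]
wrist_force: [0.3, -0.2, -2.7]
finger_gap: 0.154
[0.5112 0.0791 0.08  ] [-1.2938  0.1264 -3.5233] [1.9513 2.4579 0.0027] 0.22881754617589256
```

View pics/f3w.png

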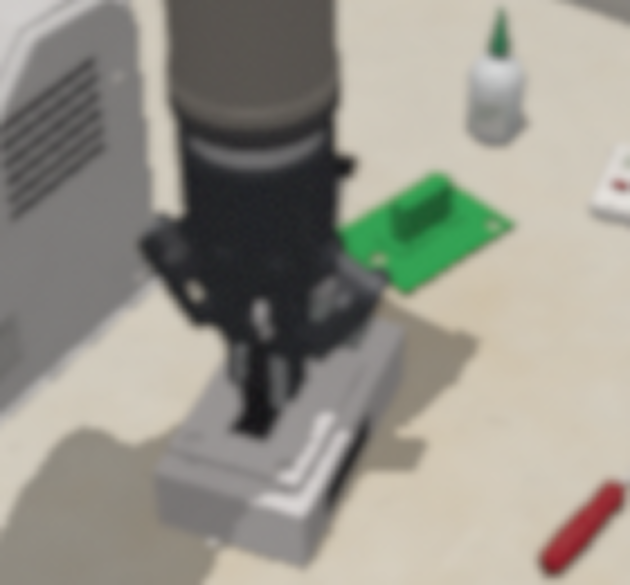

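```bash
python3 -c "
from plant import bot
print(bot.close_job())"
```

```text
the job is handed in; nothing more can be done
None
```

I raised the lever to its stop, then picked up the cover by its rib. I handed the job in at about 18 s, still holding the cover level over the marker.

**Lever:** I pinched the barrel and swung it up and back. After letting go it read about 1.9 rad in the scene view. In the final picture its barrel still shows beside the gripper.

**Cover:** I took the aluminium plate with the black rib and left the green and turquoise look-alikes alone.
- **Height:** the underside is about 10–11 mm above the marker's top face. This comes from the arm's own position readings, and the plate's edges in the picture agree.
- **Alignment, measured before a last 0.8 mm shift:** the plate edges were within about 0.5 mm sideways and 0.7 mm lengthways of the marker, with yaw within about 0.005 rad. The 0.8 mm shift corrected the lengthways error.
- **Contact:** the wrist force stayed at the plate's weight, about 3 N, so it was not touching the marker.

**Weaker checks:**
- The blurred hole centres disagreed with the edges by up to 2 mm on the right hole. I trusted the edges.
- The arm blocked the top camera over the marker, so the final fit was checked from the scene camera only.
- I did not see the rear hole pair directly after placing the cover.
- I did not re-measure the plate edges after the last 0.8 mm shift, only the arm position.

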